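# Turn the test tile over with the forked turner

## Task

Take the forked turner from its rest, lift the test tile off the brass post with it, and turn the tile over with the turner so that it lies flat, copper face up, about in the middle of the aluminium plate. Then put the turner back in its V-rest and let go. Do not touch the tile with the gripper, do not throw or drop it, do not strike the weld head above it, and leave the jar, the brass tip and the tray alone.

Things in the scene. Friction and masses are not known exactly. Their poses are not given: they have to be found in the camera images.
- turner_grip (a point): Grip point of the loose forked turner: centre of its red handle, on its axis. x along the handle to the fork, y left, z up. Handle 136 mm long, 18 x 18 mm square, standing on its edge: its flats face 45 degrees up and down to either side, so it is pinched squarely only with the gripper leaning 45 degrees left or right of it.
- fork_center (a point): Centre of the turner's dark grey metal fork, on its top, 145 mm ahead of the grip point, same axes. Fork 95 to 190 mm ahead of the grip point, 94 mm wide, top level with the handle's axis, 2.5 mm thick. Two tines 28 mm wide, a 38 mm slot between them, open at the far end; slot root 107 mm ahead of the grip point.
- lip_mid (a point): Middle of the turner's lip: a ledge 2.5 mm thick along the whole right edge of the fork, outer side 49.5 mm right of the handle's axis, standing 6 mm above the fork's top. It stops the tile sliding off when the fork is rolled to the right; rolled past upright (95 to 105 degrees), the tile tips over the lip to the right.
- rest_seat (a point): Blue fixed V-rest: where the handle's centre lies when the turner is in the rest, 110 mm above the table. x along the handle towards the fork, z up. Two upright V cradles 55 mm before and behind (8 mm thick) hold the handle on its edge; between them it is free down to a 10 mm base.
- tile_center (a point): Centre of the loose test tile, 80 x 80 x 6 mm, about 70 g. z is square to its faces and points out of the green face; the other face is copper. At the start it lies green face up, roughly centred on the brass post, overhanging all round.
- post_top (a point): Top centre of the fixed brass post that carries the tile: 24 mm diameter down to 42 mm above the table, a 40 mm collar below; top 110 mm above the table. x points away from the open side, z up: fork the tile moving along x. The weld head's column (20 x 20 mm) stands behind, 90 mm along x and 40 mm to the right; base 180 x 120 x 12 mm.
- head: Weld head, fixed, straight above the post: brass electrode point 80 mm above the top of the post, black barrel 28 mm across from 103 mm above it, brass knob top 182 mm above it; an arm runs from it back and right to the column. It must not be struck. Origin 120 mm above the top of the post.
- plate_center (a point): Centre of the top of the fixed aluminium work plate, 200 x 200 x 16 mm, its top 50 mm above the table, on four feet. z up, x and y along its sides.
- jar: Amber jar with black lid, 56 mm diameter, 65 mm high, origin under it. Leave alone.
- spare_tip: Brass spare electrode tip, 32 mm diameter, 65 mm high, origin under it. Leave alone.
- parts_tray: Small blue tray, 90 x 70 x 30 mm, origin under it. Leave alone.
- tile: The same test tile; origin in the middle of its copper face.
- turner: The same turner (0.26 kg, balance point about 28 mm ahead of the grip point); origin at the grip point.
There are look-alikes about, which are no part of the job. Of the things like the part that bears rest_seat, leave any that is purple or red; of the rest the larger one is meant.

How it is judged:
On the way, in this order (a step that is already met when the one before it is completed fails the run):
1. the tile is lifted off the post on the turner (z of tile_center in the frame of post_top above 0.009 m and contact force between tile and turner above 0.2 N), for 0.2 s.
2. the tile lies turned over, copper up, on the plate (angle between tile's own z axis and vertical above 3 rad and horizontal distance between tile_center and plate_center below 0.05 m and z of tile_center in the frame of plate_center below 0.012 m), for 0.2 s.
At the end, for the whole second after the job is handed in: The tile lies flat (within 3 degrees), copper face up, at rest on the aluminium plate, its centre within 50 mm of the plate's centre; the turner lies released and at rest in its V-rest, blade level, handle centre within 20 mm of the seat point and within 4 mm of its height (angle between tile's own z axis and vertical above 3.09 rad and horizontal distance between tile_center and plate_center below 0.05 m and z of tile_center in the frame of plate_center below 0.006 m and linear speed of each of tile, turner below 0.02 m/s and distance between turner_grip and rest_seat below 0.02 m and z of turner_grip in the frame of rest_seat between -0.004 and 0.004 m and angle between the x axis of turner and the x axis of rest_seat, either way round below 0.06 rad and angle between turner's own z axis and vertical below 0.1 rad); the robot touches nothing.
It fails at once if the gripper or arm touches the tile (contact force between any of the fingers, the arm and tile above 0.3 N).
It fails at once if the tile is thrown or dropped (faster than 1.2 m/s) (linear speed of tile above 1.2 m/s).
It fails at once if the tile falls off onto the table (height (world z) of tile_center below 0.035 m).
It fails at once if the weld head is struck (contact force between head and anything else above 2 N).
It fails at once if the jar, the spare tip or the tray is disturbed (distance of any of jar, spare_tip, parts_tray from where it was at the start of the episode above 0.02 m).
It also fails if it takes over 69 s, if anything falls off the work surface, if the arm or the gripper's body presses on something with over 40 N, if the wrist force passes 120 N, or if a joint passes its speed limit or range.

## Robot

A 6-joint arm with a two-finger parallel gripper is mounted at the origin on the work surface. World frame = base frame: x ahead of the robot, y to its left, z up, the work surface at z = 0. Lengths are in m, angles in rad, forces in N, time in s.
With the tool pointing down it reaches from about 0.35 to 0.775 m from the base axis. Payload 7.3 kg.
Tool frame: the origin (TCP) lies at the very end of the fingers, on their centre line; the grasp point (between the pads) lies bot.grip_depth behind it (bot.grip_depth is the distance from the TCP to the grasp point, in m); z points along the fingers, y is the direction in which the jaws open and shut (so a half turn about z gives the same grasp; the last joint's range is limited). The gripper opens to 92 mm and grips with 3 to 60 N. Pads are 19 mm wide; open, the fingers measure 130 mm over their backs; the gripper's body (75 mm by 190 mm) begins 47 mm behind the grasp point.
Start: joints at [1.093, 0.342, 1.524, -0, 1.275, -0.146], TCP at [0.171, 0.496, 0.227] pointing down, gripper open.
Joint ranges: [-2.53, 2.53], [-0.77, 2.02], [0.04, 2.7], [-1, 4.14], [0.28, 2.66], [-3.11, 3.11]. Speed limits (rad/s): [2.57, 2.57, 3.14, 3.14, 3.14, 3.14].

## Interface

Orientations are given as [roll, pitch, yaw] about the fixed x, y, z axes, in that order (R = Rz(yaw) Ry(pitch) Rx(roll)).
In Python, from station import bot, optics, job gives the robot as it stands.
- The arm moves only by the tool play_rows, never from a script. Its argument "commands" is a list of rows, each a list of 2 entries, a list of its own where there are three numbers: the shift along the world's x, y, z in cm, then the turn, a rotation vector about the world's x, y, z in rad. In form: [[[x, y, z], [rx, ry, rz]], ...]. A call has 1 to 8 rows; each row shifts and turns the commanded pose from where the row before left it; what a row does not reach is not made up. A row lasts 1/12 s, in which the tool goes at most 41.7 mm and 7.16 degrees, less where a joint would pass 70% of its speed; a pose out of reach is approached as far as the arm can. A call is refused whole if a number of a shift passes 4.17 or a number of a turn 0.125, either way. A call with a gripper value outside its range is refused whole. "claw" is the finger opening in cm, from 0 to 9.18, set as the call begins (left out, the last holds). The fingers move at their own pace and stop on an object; "force" is the grip in N (left out, the last holds). Time passes only in rows, so rows that do not move let the fingers close. It gives the time, the measured TCP pose, the force and the opening at its end, in the units of the state.
- bot.get_state(): the state, without advancing time (a new reading comes with each control period).
- optics.get_image(name): name is "scene" or "top" or "wrist"; returns (picture, depth): 400x640x3 uint8, red, green, blue; 400x640 float32, m along the optical axis (not along the pixel's ray), 0 where there is no reading.
- optics.calibration(name): a dict with "K" (3x3 intrinsics, pixels), "world_from_camera" (4x4, takes a point from camera to world coordinates); the wrist camera has in their place "tool_from_camera" (4x4, takes a point from camera to tool coordinates, whose origin is the TCP and whose axes are the flange's). Camera axes: x right, y down, z forward; pixel columns grow to the right and rows downward; lengths in m; the calibration is good to about 2 mm. A picture is of the moment at which its call begins: read the wrist's pose just before it. calibration takes no time and is no camera call.
- job.hand_in(): hands the job in, once; it reports no verdict.
The state is a dict: "t": time; "joints": joint angles; "joint_velocities": joint speeds; "effort": joint torques, N m; "tcp_pos": TCP position; "tool_rot": TCP orientation; "wrist_force": force on the tool from outside, world axes, zero at the start; "moment": the same for the moment, N m; "finger_gap": finger opening in m.
Only numpy, scipy, OpenCV 4.12 (cv2) and the standard library are available. Lean on these libraries where they do the work, as an engineer would, in place of code of your own. Each camera call takes 0.05 s, during which the arm holds its last target. There are 200 camera calls.

## Working session

There is one attempt and no reset: what is moved stays moved. The work goes in short steps, Python scripts to look and compute and a tool call to move; the robot and the scene stay as the last step left them, time stands still between calls to the robot, and variables do not carry over. Pictures are saved under pics/ and viewed, about 8 in all and at most 12, crops included, and the job is handed in when it is done.

Besides the shell and the picture viewer there is one more tool, called after "Emit:" as name([rows], argument=value, ...), one row to a line, values as JSON. play_rows: Moves the arm, as the interface text tells. Its arguments: {"type":"object","properties":{"commands":{"type":"array","items":{"type":"array"}},"claw":{"type":"number"},"force":{"type":"number"}},"required":["commands"]}

```bash
ls; mkdir -p pics; cat > h.py <<'E'
import numpy as np, cv2
from scipy.spatial.transform import Rotation as R
from station import bot, optics, job
def snap(n):
    s=bot.get_state(); im,d=optics.get_image(n); c=optics.calibration(n)
    K=np.array(c["K"])
    if n=="wrist":
        T=np.eye(4);T[:3,:3]=R.from_euler('xyz',s["tool_rot"]).as_matrix();T[:3,3]=s["tcp_pos"]
        T=T@np.array(c["tool_from_camera"])
    else: T=np.array(c["world_from_camera"])
    return im,d,K,T
def pts(d,K,T):
    v,u=np.mgrid[:d.shape[0],:d.shape[1]]
    P=np.stack([(u-K[0,2])/K[0,0]*d,(v-K[1,2])/K[1,1]*d,d],-1)
    return P@T[:3,:3].T+T[:3,3]
def ray(u,v,K,T,z):
    r=T[:3,:3]@np.array([(u-K[0,2])/K[0,0],(v-K[1,2])/K[1,1],1]);o=T[:3,3]
    return o+r*(z-o[2])/r[2]
def save(n,im): cv2.imwrite(f"pics/{n}.png",im[...,::-1])
E
python3 - <<'E'
from h import *
s=bot.get_state();print(s,bot.grip_depth)
for n in("scene","top"):
    im,d,K,T=snap(n);save(n+"1",im);np.savez(f"{n}1.npz",im=im,d=d,K=K,T=T);print(n,K,T.round(3))
E
```

```text
pics
{'t': 0.0, 'joints': array([ 1.09299517e+00,  3.42753289e-01,  1.52499072e+00,  1.01327114e-05,
        1.27539345e+00, -1.45990055e-01]), 'joint_velocities': array([ 0.00094371,  0.0009541 ,  0.00016216, -0.00033926,  0.0005891 ,
        0.00088486]), 'effort': array([ 1.05975065e-03, -4.31243026e+01, -2.44222713e+01,  7.18846754e-02,
        5.59513725e-02, -1.32595487e-04]), 'tcp_pos': array([0.17081022, 0.49602047, 0.22603827]), 'tool_rot': array([-3.14006569e+00, -2.34311855e-04,  2.80977841e+00]), 'wrist_force': array([ 0.75494036,  0.39588636, -0.1748808 ]), 'moment': array([-0.00101035,  0.0447542 ,  0.0483335 ]), 'finger_gap': 0.0917273581109019} 0.0188
scene [[406.97485423   0.         321.08965227]
 [  0.         406.97485423 204.64023977]
 [  0.           0.           1.        ]] [[ 0.531  0.546 -0.648  1.261]
 [ 0.847 -0.328  0.418 -0.482]
 [ 0.015 -0.771 -0.637  0.881]
 [ 0.     0.     0.     1.   ]]
top [[493.95928751   0.         312.62883649]
 [  0.         493.95928751 197.4815751 ]
 [  0.           0.           1.        ]] [[ 1.00e-03 -9.95e-01  1.02e-01  3.55e-01]
 [-1.00e+00 -1.00e-03  4.00e-03 -1.80e-02]
 [-4.00e-03 -1.02e-01 -9.95e-01  1.52e+00]
 [ 0.00e+00  0.00e+00  0.00e+00  1.00e+00]]
```

View pics/scene1.png

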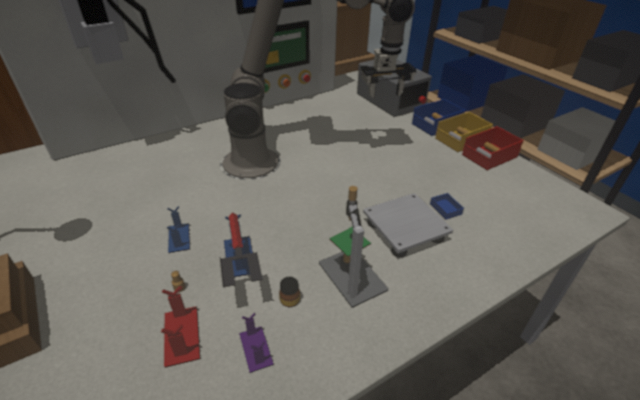

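View pics/top1.png

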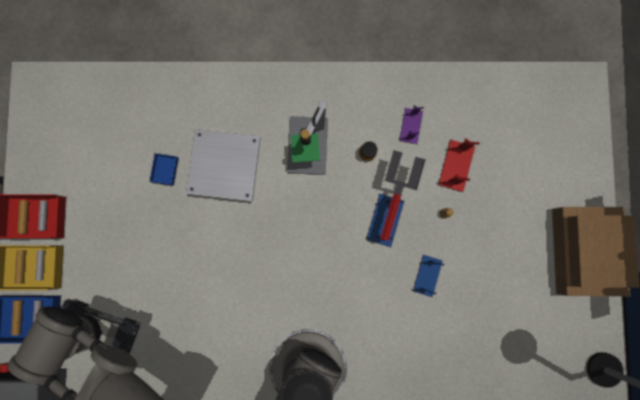

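The scene view shows the turner in the larger blue rest (scene 238,250; top 392,215). The tile is at top (305,148), with the column behind it at (322,110), and the plate is at (224,166). The jar is at (368,150), the spare tip at (446,212) and the tray at (164,169).

```bash
cat > m1.py <<'E'
from h import *
def rep(name,P,m,zl):
    q=P[m]; q=q[(q[:,2]>zl[0])&(q[:,2]<zl[1])&np.isfinite(q[:,2])]
    if len(q)<5: print(name,'none');return
    (cx,cy),(w,h),a=cv2.minAreaRect((q[:,:2]*1000).astype(np.float32))
    c=q.mean(0);e=np.linalg.svd(q[:,:2]-c[:2],full_matrices=False)[2][0]
    print(name,len(q),'mean',c.round(4),'rect',round(cx),round(cy),round(w),round(h),round(a,1),'z',np.percentile(q[:,2],[5,50,95]).round(4),'axdeg',round(np.degrees(np.arctan2(e[1],e[0])),1))
for n in("top","scene"):
    f=np.load(n+"1.npz");im,d,K,T=[f[k] for k in("im","d","K","T")]
    P=pts(d,K,T);P[d==0]=np.nan
    hsv=cv2.cvtColor(im,cv2.COLOR_RGB2HSV);H,S,V=[hsv[...,i].astype(int) for i in range(3)]
    box=lambda x0,x1,y0,y1:(P[...,0]>x0)&(P[...,0]<x1)&(P[...,1]>y0)&(P[...,1]<y1)
    print(n)
    red=((H<8)|(H>172))&(S>120);blue=(H>100)&(H<125)&(S>110);green=(H>45)&(H<85)&(S>100)
    rep('handle',P,red&box(.2,.5,-.35,-.15),(.06,.2))
    rep('restblue',P,blue&box(.25,.5,-.35,-.15),(.0,.2))
    rep('tile',P,green&box(.3,.7,-.15,.15),(.05,.2))
    rep('fork',P,(S<70)&box(.4,.6,-.4,-.18),(.085,.16))
    rep('plate',P,(S<60)&box(.3,.65,.1,.45),(.035,.065))
    rep('base',P,(S<60)&box(.3,.7,-.12,.1),(.006,.02))
    rep('jar',P,box(.42,.6,-.23,-.1),(.03,.08))
    rep('high',P,box(.35,.7,-.15,.15),(.2,.5))
    rep('tray',P,blue&box(.3,.65,.35,.55),(.005,.05))
    rep('tip',P,box(.3,.4,-.5,-.35),(.01,.1))
    rep('smallblue',P,blue&box(.1,.28,-.45,-.25),(.005,.15))
E
python3 m1.py
```

```text
top
handle 317 mean [ 0.4412 -0.2332  0.1158] rect 441 -233 23 125 72.4 z [0.1093 0.1156 0.1227] axdeg 163.0
restblue 722 mean [ 0.4065 -0.2429  0.012 ] rect 367 -261 280 136 20.6 z [0.003  0.0087 0.0167] axdeg -147.5
tile 608 mean [0.6397 0.0111 0.1152] rect 645 11 80 78 4.5 z [0.1099 0.1152 0.1209] axdeg 91.1
fork 597 mean [ 0.5599 -0.277   0.1092] rect 555 -270 97 122 72.7 z [0.1041 0.1091 0.1147] axdeg -83.0
plate 3184 mean [0.5773 0.2585 0.049 ] rect 587 302 283 155 84.0 z [0.0433 0.0492 0.0542] axdeg -90.0
base 814 mean [ 0.5936 -0.0019  0.0104] rect 502 -9 217 397 89.7 z [0.0063 0.0099 0.0159] axdeg 175.9
jar none
high 274 mean [ 0.6591 -0.0035  0.2587] rect 666 -7 26 80 59.0 z [0.2283 0.2508 0.2922] axdeg 154.0
tray 245 mean [0.5968 0.4466 0.0151] rect 596 446 72 88 80.5 z [0.0053 0.0118 0.0306] axdeg -155.5
tip 52 mean [ 0.3146 -0.3729  0.056 ] rect 314 -379 24 42 16.3 z [0.0111 0.0733 0.0877] axdeg 84.9
smallblue 260 mean [ 0.2501 -0.3534  0.0152] rect 253 -353 56 67 73.8 z [0.0055 0.0084 0.0784] axdeg 133.8
scene
handle 213 mean [ 0.4471 -0.2384  0.1168] rect 442 -237 21 1
[... 175 characters left out ...]
.0056  0.1157] rect 649 5 74 75 5.2 z [0.1134 0.1156 0.118 ] axdeg -28.4
fork 608 mean [ 0.5553 -0.276   0.1094] rect 503 -257 97 227 74.5 z [0.1067 0.1096 0.1134] axdeg -44.2
plate 1943 mean [0.5823 0.2493 0.0492] rect 582 260 204 153 84.4 z [0.0459 0.0494 0.0522] axdeg -89.2
base 756 mean [ 0.6476 -0.0141  0.0114] rect 644 4 121 115 87.6 z [0.0082 0.0113 0.0142] axdeg 45.6
jar none
high 330 mean [ 0.6608 -0.0058  0.2594] rect 671 -9 27 73 60.8 z [0.2263 0.2514 0.2919] axdeg -29.1
tray 42 mean [0.613  0.4265 0.0236] rect 605 441 59 86 75.8 z [0.0051 0.0275 0.0315] axdeg -30.1
tip 190 mean [ 0.3189 -0.3755  0.0487] rect 321 -376 53 23 82.1 z [0.0113 0.0471 0.0866] axdeg -105.4
smallblue none
```

Emit:
play_rows([
  [[2.8,-3.0,0.6],[0,0,0]],
  [[2.8,-3.0,0.6],[0,0,0]],
  [[2.8,-3.0,0.6],[0,0,0]],
  [[2.8,-3.0,0.6],[0,0,0]],
  [[2.8,-3.0,0.6],[0,0,0]],
  [[2.8,-3.0,0.6],[0,0,0]],
  [[2.8,-3.0,0.6],[0,0,0]],
  [[2.8,-3.0,0.6],[0,0,0]],
])

```text
t: 0.77
tcp_pos: [0.3958, 0.2546, 0.2749]
tool_rot: [-3.141, -0.0, 2.81]
wrist_force: [2.0, 0.2, 0.4]
finger_gap: 0.0919
```

```bash
cat > log.py <<'E'
import json,numpy as np
from station import bot
s=bot.get_state();r=dict(q=list(map(float,s["joints"])),p=list(map(float,s["tcp_pos"])),r=list(map(float,s["tool_rot"])))
open("log.jsonl","a").write(json.dumps(r)+"\n")
print(s["t"],np.round(r["q"],3),np.round(r["p"],4),np.round(r["r"],3),np.round(s["wrist_force"],1),s["finger_gap"])
E
python3 log.py; python3 - <<'E'
from h import *
print(np.array(optics.calibration("wrist")["tool_from_camera"]).round(3))
f=np.load("scene1.npz");im,d,K,T=[f[k] for k in("im","d","K","T")]
for n in("top","scene"):
    f=np.load(n+"1.npz");im,d,K,T=[f[k] for k in("im","d","K","T")]
    P=pts(d,K,T);P[d==0]=9
    S=cv2.cvtColor(im,cv2.COLOR_RGB2HSV)[...,1]
    def box(z0,z1,x0,x1,y0,y1): return P[(P[...,2]>z0)&(P[...,2]<z1)&(P[...,0]>x0)&(P[...,0]<x1)&(P[...,1]>y0)&(P[...,1]<y1)]
    for nm,b in dict(knob=(.282,.31,.5,.8,-.1,.1),base=(.008,.017,.52,.78,-.09,.1),plate=(.042,.058,.4,.75,.12,.4),jar=(.055,.075,.5,.72,-.25,-.1)).items():
        q=box(*b)
        if len(q)>4:print(n,nm,len(q),q.mean(0).round(3),[np.round(v,1) for v in cv2.minAreaRect((q[:,:2]*1000).astype(np.float32))])
E
```

```text
0.7667 [ 0.408  0.205  1.578  0.     1.359 -0.831] [0.3958 0.2546 0.2749] [-3.141 -0.     2.81 ] [2.  0.2 0.4] 0.0918758435474434
[[-0.001 -0.953 -0.302  0.082]
 [ 1.    -0.001  0.     0.001]
 [-0.    -0.302  0.953 -0.159]
 [ 0.     0.     0.     1.   ]]
top knob 64 [0.643 0.007 0.29 ] [array([643.9,   6.3]), array([20.4, 20.7]), np.float64(39.4)]
top base 910 [0.666 0.006 0.012] [array([673.3,  10.4]), array([204.9, 184.6]), np.float64(16.5)]
top plate 4270 [0.605 0.258 0.049] [array([605.9, 259.1]), array([201.8, 200.8]), np.float64(83.4)]
top jar 211 [ 0.65  -0.181  0.063] [array([ 584.8, -193.9]), array([182.5,  48.8]), np.float64(11.7)]
scene knob 68 [0.65  0.002 0.29 ] [array([648.7,   3.2]), array([19.5, 20.8]), np.float64(55.0)]
scene base 1457 [ 0.693 -0.005  0.011] [array([678.,   3.]), array([121.8, 182.9]), np.float64(87.4)]
scene plate 2895 [0.617 0.251 0.049] [array([608.8, 256.7]), array([204. , 205.2]), np.float64(83.5)]
scene jar 272 [ 0.655 -0.185  0.064] [array([ 587.7, -197.9]), array([186.5,  49.4]), np.float64(12.5)]
```

Emit:
play_rows([
  [[0.3,-4.0,0],[-0.094,0.029,0]],
  [[0.3,-4.0,0],[-0.094,0.029,0]],
  [[0.3,-4.0,0],[-0.094,0.029,0]],
  [[0.3,-4.0,0],[-0.094,0.029,0]],
  [[0.3,-4.0,0],[-0.094,0.029,0]],
  [[0.3,-4.0,0],[-0.094,0.029,0]],
  [[0.3,-4.0,0],[-0.094,0.029,0]],
  [[0.3,-4.0,0],[-0.094,0.029,0]],
])

```text
t: 1.43
tcp_pos: [0.4192, -0.0652, 0.275]
tool_rot: [-2.351, 0.023, 2.82]
wrist_force: [0.5, 0.4, -0.8]
finger_gap: 0.092
```

```bash
python3 log.py
```

```text
1.4333 [ 0.151  0.356  1.64  -0.695  1.562 -0.93 ] [ 0.4192 -0.0652  0.275 ] [-2.351  0.023  2.82 ] [ 0.5  0.4 -0.8] 0.09200137124108879
```

```bash
cat > kin.py <<'E'
import json,numpy as np
from scipy.spatial.transform import Rotation as R
from scipy.optimize import least_squares
E=lambda s,a:R.from_euler(s,a)
LO=np.array([-2.53,-.77,.04,-1,.28,-3.11]);HI=np.array([2.53,2.02,2.7,4.14,2.66,3.11])
def fk(q,k):
    a1,d1,L2,a3,L3,d6=k
    Rf=E('z',q[0])*E('y',q[1]+q[2]);Rt=Rf*E('z',q[3])*E('y',q[4])*E('z',q[5]+np.pi/2)
    p=E('z',q[0]).apply([a1,0,d1])+(E('z',q[0])*E('y',q[1])).apply([0,0,L2])+Rf.apply([a3,0,L3])+Rt.apply([0,0,d6])
    return p,Rt
def load():
    L=[json.loads(l) for l in open('log.jsonl')]
    L.append(dict(q=[1.09299517,.342753289,1.52499072,1e-5,1.27539345,-.145990],p=[.17081022,.49602047,.22603827],r=[-3.14006569,-.00023,2.80977841]))
    return L
def fit():
    L=load()
    f=lambda k:np.concatenate([fk(l['q'],k)[0]-l['p'] for l in L]+[1e-3*(k-k0)])
    k0=np.array([0,.35,.4,0,.4,.25]);return least_squares(f,k0).x
def ik(p,Rt,k,q0):
    f=lambda q:np.concatenate([(fk(q,k)[0]-p)*5,(fk(q,k)[1]*Rt.inv()).as_rotvec()])
    s=least_squares(f,np.clip(q0,LO+.01,HI-.01),bounds=(LO,HI));return s.x,np.abs(s.fun).max()
E
python3 - <<'E'
from kin import *
k=fit();print(k.round(4))
for l in load():
    p,Rt=fk(l['q'],k);print((p-l['p']).round(4),(Rt*E('xyz',l['r']).inv()).as_rotvec().round(3))
E
```

```text
[0.1315 0.2234 0.7453 0.4327 0.2776 0.1996]
[ 0.0296 -0.0705 -0.0029] [-0. -0. -0.]
[-0.0007 -0.0006 -0.0019] [-0.  0.  0.]
[ 0.0686 -0.0337  0.0048] [ 0.  0. -0.]
```

```bash
python3 - <<'E'
s=open('kin.py').read()
s=s.replace("a1,d1,L2,a3,L3,d6=k","a1,d1,L2,a3,L3,d6,b,c=k").replace("apply([a1,0,d1])","apply([a1,b,d1])").replace("+Rt.apply([0,0,d6])","+(Rf*E('z',q[3])*E('y',q[4])).apply([0,c,d6])").replace("[0,.35,.4,0,.4,.25]","[0,.2,.4,0,.4,.25,.04,.04]")
open('kin.py','w').write(s)
E
cat > fitp.py <<'E'
from kin import *
k=fit();print(k.round(4))
for l in load():
    p,Rt=fk(l['q'],k);print((p-l['p']).round(4))
E
python3 fitp.py
```

```text
[-0.      0.2229  0.5062  0.0465  0.3796  0.3181  0.0764 -0.    ]
[ 0.  0. -0.]
[ 0. -0. -0.]
[-0. -0.  0.]
```

Emit:
play_rows([
  [[0.4,-2.5,-0.5],[0,0,0]],
  [[0.4,-2.5,-0.5],[0,0,0]],
  [[0.4,-2.5,-0.5],[0,0,0]],
  [[0.4,-2.5,-0.5],[0,0,0]],
])

```text
t: 1.77
tcp_pos: [0.4349, -0.1647, 0.254]
tool_rot: [-2.355, 0.022, 2.82]
wrist_force: [1.0, -0.0, -0.5]
finger_gap: 0.0915
```

```bash
python3 log.py; python3 fitp.py; python3 - <<'E'
from h import *
im,d,K,T=snap("wrist");save("wrist1",im);np.savez("wrist1.npz",im=im,d=d,K=K,T=T)
E
```

```text
1.7667 [-0.052  0.37   1.681 -0.771  1.399 -1.03 ] [ 0.4349 -0.1647  0.254 ] [-2.355  0.022  2.82 ] [ 1.  -0.  -0.5] 0.09153529566219556
[0.     0.2229 0.5062 0.0465 0.3796 0.3181 0.0764 0.    ]
[ 0.  0. -0.]
[ 0. -0. -0.]
[ 0. -0. -0.]
[-0. -0.  0.]
```

View pics/wrist1.png

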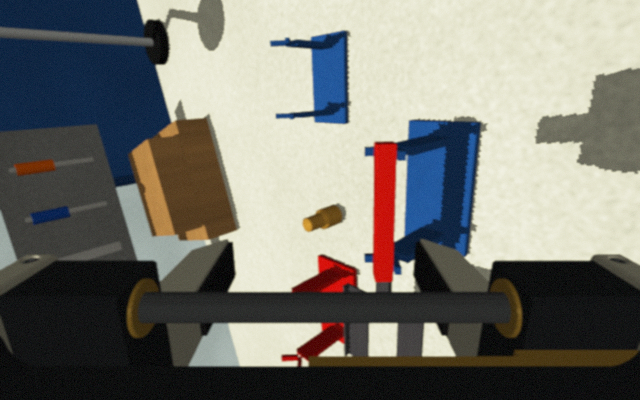

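The wrist view has the red handle at columns 373–397 and rows 142–282, between the jaws. The rest is behind it and the red look-alike stand is lower down.

```bash
cat > hm.py <<'E'
import sys
from h import *
def handle(n,box):
    f=np.load(n+".npz");im,d,K,T=[f[k] for k in("im","d","K","T")]
    hsv=cv2.cvtColor(im,cv2.COLOR_RGB2HSV);H,S=[hsv[...,i].astype(int) for i in range(2)]
    m=((H<8)|(H>172))&(S>150)&(d>0);b=np.zeros_like(m);b[box[0]:box[1],box[2]:box[3]]=1;m&=b
    P=pts(d,K,T)[m];c=np.median(P,0);P=P[np.linalg.norm(P-c,axis=1)<.085]
    (u,v),(w,h),a=cv2.minAreaRect(np.argwhere(m)[:,::-1].astype(np.float32))
    c=P.mean(0);e=np.linalg.svd(P-c,full_matrices=False)[2][0];e*=np.sign(e[0]);t=(P-c)@e
    print(n,len(P),'mean',c.round(4),'ax',e.round(3),'yaw',np.degrees(np.arctan2(e[1],e[0])).round(1),'ends',np.percentile(t,[.5,99.5]).round(4),'mid',(c+e*np.percentile(t,[.5,99.5]).mean()).round(4),'px',u,v,w,h,a)
    return c,e
E
python3 - <<'E'
from hm import *
handle("wrist1",(135,285,362,405))
f=np.load("wrist1.npz");T=f["T"];K=f["K"]
# ray method: mid pixel at plane of visible flat; direct
for (u,v) in((385,142),(385,282)): print(ray(u,v,K,T,.1164))
s=bot.get_state();M=R.from_euler('xyz',s["tool_rot"]).as_matrix();print(M.round(3),s["tcp_pos"])
E
```

```text
wrist1 2840 mean [ 0.4427 -0.2296  0.1172] ax [ 0.957 -0.291 -0.004] yaw -16.9 ends [-0.0627  0.0722] mid [ 0.4472 -0.231   0.1172] px 384.8924865722656 212.00833129882812 23.017684936523438 140.1247100830078 0.5354589819908142
[ 0.38131518 -0.21167819  0.1164    ]
[ 0.51312114 -0.2486265   0.1164    ]
[[-0.948  0.239 -0.211]
 [ 0.318  0.664 -0.677]
 [-0.021 -0.709 -0.705]] [ 0.4349774  -0.16791792  0.25355115]
```

```bash
cat > plan.py <<'E'
from kin import *
k=fit()
s=.5**.5
RT=R.from_matrix(np.array([[-1,0,0],[0,s,-s],[0,-s,-s]]))  # tool axes in turner frame (columns x,y,z)
def tool(G,yaw,roll=0,pitch=0):
    Rr=E('z',yaw)*E('y',pitch)*E('x',roll)*RT
    return np.array(G)+Rr.apply([0,0,.0188]),Rr
E
python3 - <<'E'
from plan import *
from station import bot
print(RT.as_matrix().round(2))
st=bot.get_state();q=st["joints"];d=np.radians
cur=R.from_euler('xyz',st["tool_rot"])
p,Rr=tool([.4453,-.2371,.1105],-.295)
print('target',p.round(4),'rot needed',(Rr*cur.inv()).as_rotvec().round(4),'pre',(p-Rr.apply([0,0,.1])).round(4),'tz',Rr.apply([0,0,1]).round(3))
def go(n,G,yaw,roll=0):
    global q
    p,Rr=tool(G,yaw,roll);q,e=ik(p,Rr,k,q);print(n,'tcp',p.round(3),'q',q.round(2),'err',e.round(4))
go('pre',[.466,-.17,.18],-.295);go('grasp',[.4453,-.2371,.1105],-.295);go('lift',[.4453,-.2371,.2],-.295)
for y in(-.16,-.08,0):go('carry',[.41,y,.2],-.05)
go('prefork',[.41,.012,.098],-.05);go('fork',[.502,.012,.098],-.05);go('up',[.502,.012,.14],-.05);go('back',[.40,.012,.16],-.05)
for y in(.1,.2,.3):go('over',[.42,y,.2],-.1)
for ro in(15,30,45,60,75,90,100,108):go(ro,[.45,.31,.2],-.1,d(ro))
for z in(.15,.12,.1):go(z,[.45,.31,z],-.1,d(100))
E
```

```text
[[-1.    0.    0.  ]
 [ 0.    0.71 -0.71]
 [-0.   -0.71 -0.71]]
target [ 0.4414 -0.2498  0.0972] rot needed [0.0094 0.0195 0.0288] pre [ 0.462  -0.1822  0.1679] tz [-0.206 -0.677 -0.707]
pre tcp [ 0.462 -0.183  0.167] q [-0.08  0.52  1.71 -0.82  1.25 -0.95] err 0.0
grasp tcp [ 0.441 -0.25   0.097] q [-0.22  0.61  1.82 -0.95  1.05 -0.86] err 0.0
lift tcp [ 0.441 -0.25   0.187] q [-0.22  0.46  1.75 -0.87  1.18 -1.04] err 0.0
carry tcp [ 0.409 -0.173  0.187] q [-0.06  0.34  1.97 -0.94  1.07 -1.01] err 0.0
carry tcp [ 0.409 -0.093  0.187] q [ 0.13  0.36  1.93 -0.85  1.19 -0.92] err 0.0
carry tcp [ 0.409 -0.013  0.187] q [ 0.3   0.41  1.85 -0.76  1.31 -0.85] err 0.0
prefork tcp [ 0.409 -0.001  0.085] q [ 0.33  0.59  1.92 -0.81  1.14 -0.65] err 0.0
fork tcp [ 0.501 -0.001  0.085] q [ 0.27  0.69  1.68 -0.8   1.21 -0.79] err 0.0
up tcp [ 0.501 -0.001  0.127] q [ 0.27  0.62  1.65 -0.78  1.28 -0.85] err 0.0
back tcp [ 0.399 -0.001  0.147] q [ 0.33  0.47  1.9  -0.76  1.25 -0.76] err 0.0
over tcp [0.419 0.087 0.187] q [ 0.47  0.51  1.66 -0.64  1.49 -0.77] err 0.0
over tcp [0.419 0.187 0.187] q [
[... 253 characters left out ...]
.4  -0.84] err 0.0
45 tcp [0.45  0.31  0.181] q [ 0.46  0.42  1.54 -0.    1.19 -1.01] err 0.0
60 tcp [0.45  0.315 0.182] q [ 0.33  0.35  1.68  0.28  1.02 -1.28] err 0.0
75 tcp [0.451 0.319 0.184] q [ 0.19  0.33  1.81  0.63  0.95 -1.65] err 0.0
90 tcp [0.451 0.323 0.187] q [ 0.05  0.36  1.93  0.99  0.99 -2.05] err 0.0
100 tcp [0.452 0.325 0.189] q [-0.02  0.42  1.99  1.18  1.08 -2.29] err 0.0
108 tcp [0.452 0.327 0.191] q [-0.08  0.48  2.04  1.3   1.18 -2.46] err 0.0
0.15 tcp [0.452 0.325 0.139] q [-0.02  0.52  2.03  1.25  1.03 -2.44] err 0.0
0.12 tcp [0.452 0.325 0.109] q [-0.02  0.58  2.05  1.3   1.01 -2.53] err 0.0
0.1 tcp [0.452 0.325 0.089] q [-0.02  0.63  2.05  1.33  1.   -2.59] err 0.0
```

Emit:
play_rows([
  [[0.9,-0.5,-2.9],[0.003,0.006,0.01]],
  [[0.9,-0.5,-2.9],[0.003,0.007,0.009]],
  [[0.9,-0.4,-2.8],[0.003,0.006,0.01]],
  [[0,0,0],[0,0,0]],
], claw=9.1, force=50)

```text
t: 2.15
tcp_pos: [0.4606, -0.1777, 0.1639]
tool_rot: [-2.358, -0.006, 2.848]
wrist_force: [-1.0, -0.0, -0.3]
finger_gap: 0.0906
```

```bash
python3 log.py; python3 - <<'E'
from h import *
im,d,K,T=snap("wrist");save("wrist2",im);np.savez("wrist2.npz",im=im,d=d,K=K,T=T)
from hm import *
h=handle("wrist2",(0,330,300,470))
from plan import *
s=bot.get_state();Rc=R.from_euler('xyz',s["tool_rot"])
p,Rr=tool([.4453,-.2371,.1105],-.295);print((p-s["tcp_pos"]).round(4),(Rr*Rc.inv()).as_rotvec().round(3))
E
```

```text
2.15 [-0.075  0.525  1.715 -0.812  1.25  -0.946] [ 0.4606 -0.1777  0.1639] [-2.358 -0.006  2.848] [-1.  -0.  -0.3] 0.09062907552182924
wrist2 4168 mean [ 0.4408 -0.228   0.1168] ax [ 0.956 -0.293 -0.001] yaw -17.1 ends [-0.0604  0.0691] mid [ 0.445  -0.2292  0.1168] px 333.5679931640625 213.39651489257812 197.70431518554688 141.82809448242188 68.43798828125
[-0.0193 -0.0722 -0.0694] [-0.001 -0.003 -0.001]
```

View pics/wrist2.png

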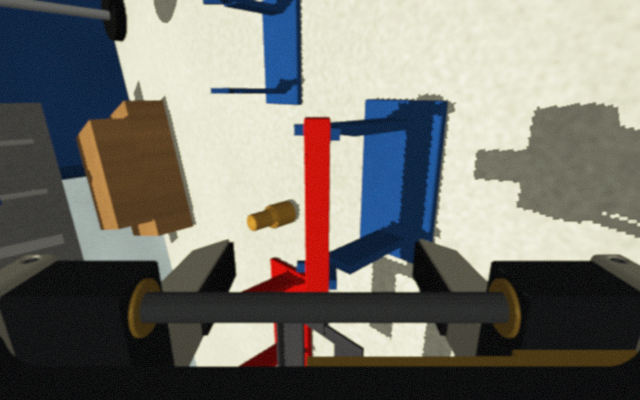

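Emit:
play_rows([
  [[-0.4,-1.4,-1.4],[0,0,0]],
  [[-0.4,-1.4,-1.4],[0,0,0]],
  [[-0.4,-1.4,-1.4],[0,0,0]],
  [[-0.4,-1.4,-1.4],[0,0,0]],
  [[-0.4,-1.55,-1.35],[0,0,0]],
  [[0,0,0],[0,0,0]],
  [[0,0,0],[0,0,0]],
])

```text
t: 2.78
tcp_pos: [0.4419, -0.2493, 0.1006]
tool_rot: [-2.357, 0.003, 2.847]
wrist_force: [0.1, 0.6, 0.9]
finger_gap: 0.0911
```

```bash
python3 log.py; python3 - <<'E'
from h import *
im,d,K,T=snap("wrist");save("wrist3",im);np.savez("wrist3.npz",im=im,d=d,K=K,T=T)
hsv=cv2.cvtColor(im,cv2.COLOR_RGB2HSV);m=((hsv[...,0]<8)|(hsv[...,0]>172))&(hsv[...,1]>150)
m[:,:260]=0;m[:,400:]=0
for r in range(0,300,30):
    c=np.flatnonzero(m[r]);print(r,(c.min(),c.max()) if len(c) else None)
P=pts(d,K,T);print(bot.get_state()["tcp_pos"])
E
```

```text
2.7833 [-0.218  0.599  1.819 -0.947  1.052 -0.86 ] [ 0.4419 -0.2493  0.1006] [-2.357  0.003  2.847] [0.1 0.6 0.9] 0.09107945325678404
0 None
30 None
60 None
90 None
120 None
150 (np.int64(308), np.int64(352))
180 (np.int64(310), np.int64(350))
210 (np.int64(310), np.int64(350))
240 (np.int64(310), np.int64(349))
270 (np.int64(311), np.int64(348))
[ 0.44254776 -0.24897025  0.10090518]
```

Emit:
play_rows([
  [[0,0.1,-0.4],[0,0,0]],
  [[0,0,0],[0,0,0]],
  [[0,0,0],[0,0,0]],
])

```text
t: 3.08
tcp_pos: [0.4425, -0.2475, 0.0958]
tool_rot: [-2.358, 0.003, 2.849]
wrist_force: [-0.0, -0.4, 0.6]
finger_gap: 0.0911
```

```bash
python3 log.py; python3 - <<'E'
from h import *
im,d,K,T=snap("wrist")
hsv=cv2.cvtColor(im,cv2.COLOR_RGB2HSV);m=((hsv[...,0]<8)|(hsv[...,0]>172))&(hsv[...,1]>150)
m[:,:260]=0;m[:,400:]=0
for r in range(180,280,30):
    c=np.flatnonzero(m[r]);print(r,(c.min(),c.max()) if len(c) else None)
c=optics.calibration("wrist");print(K[0],np.array(c["tool_from_camera"])[:3,3])
P=pts(d,K,T);q=P[170:290][m[170:290]]
s=bot.get_state();Rc=R.from_euler('xyz',s["tool_rot"]);L=Rc.inv().apply(q-s["tcp_pos"]);print('tool-frame face',np.median(L,0).round(4),np.percentile(L,[2,98],axis=0).round(4))
E
```

```text
3.0833 [-0.215  0.607  1.822 -0.951  1.045 -0.849] [ 0.4425 -0.2475  0.0958] [-2.358  0.003  2.849] [-0.  -0.4  0.6] 0.09110318299356107
180 (np.int64(297), np.int64(339))
210 (np.int64(298), np.int64(339))
240 (np.int64(299), np.int64(338))
270 (np.int64(300), np.int64(338))
[343.27234231   0.         323.94547499] [ 0.08216828  0.00027563 -0.15910031]
tool-frame face [ 0.0283 -0.0018 -0.0281] [[ 0.0001 -0.01   -0.0294]
 [ 0.0519  0.0062 -0.0269]]
```

Emit:
play_rows([
  [[0,-0.1,0.1],[0,0,0]],
  [[0,0,0],[0,0,0]],
])

```text
t: 3.3
tcp_pos: [0.4423, -0.2491, 0.0966]
tool_rot: [-2.358, 0.003, 2.849]
wrist_force: [-0.3, -0.3, 0.0]
finger_gap: 0.0908
```

Emit:
play_rows([
  [[0,0,0],[0,0,0]],
  [[0,0,0],[0,0,0]],
  [[0,0,0],[0,0,0]],
  [[0,0,0],[0,0,0]],
  [[0,0,0],[0,0,0]],
  [[0,0,0],[0,0,0]],
  [[0,0,0],[0,0,0]],
  [[0,0,0],[0,0,0]],
], claw=1.0, force=50)

```text
t: 3.97
tcp_pos: [0.442, -0.2491, 0.0962]
tool_rot: [-2.358, 0.002, 2.848]
wrist_force: [-0.2, -0.0, 0.1]
finger_gap: 0.0423
```

```bash
python3 log.py; cat > fk.py <<'E'
from h import *
def fork(z,tol=.012,box=None,save_=None):
    "fork pose in top/scene cams by depth band"
    for n in("top","scene"):
        im,d,K,T=snap(n);P=pts(d,K,T);P[d==0]=9
        if save_: save(save_+n,im);np.savez(save_+n+".npz",im=im,d=d,K=K,T=T)
        S=cv2.cvtColor(im,cv2.COLOR_RGB2HSV)[...,1]
        m=(abs(P[...,2]-z)<tol)&(S<75)&(P[...,0]>box[0])&(P[...,0]<box[1])&(P[...,1]>box[2])&(P[...,1]<box[3])
        m=cv2.morphologyEx(m.astype(np.uint8),cv2.MORPH_OPEN,np.ones((2,2)))
        q=P[m>0];print(n,len(q),q.mean(0).round(4),[np.round(v,1) for v in cv2.minAreaRect((q[:,:2]*1000).astype(np.float32))],np.percentile(q[:,2],[5,50,95]).round(4))
E
python3 -c "
from fk import *
fork(.11,.012,(.52,.66,-.36,-.2),'g1')"
```

```text
3.9667 [-0.218  0.606  1.822 -0.951  1.045 -0.852] [ 0.442  -0.2491  0.0962] [-2.358e+00  2.000e-03  2.848e+00] [-0.2 -0.   0.1] 0.04234365626741733
top 763 [ 0.6184 -0.2342  0.1419] [array([4742.6, 4353.9]), array([12602.5,   156.9]), np.float64(48.2)] [-0.0023  0.1086  0.1148]
scene 790 [ 0.6281 -0.2176  0.1552] [array([4709. , 4386.9]), array([12598.7,   220.9]), np.float64(48.1)] [1.000e-04 1.092e-01 1.119e-01]
```

Emit:
play_rows([
  [[0,0,0],[0,0,0]],
  [[0,0,0],[0,0,0]],
  [[0,0,0],[0,0,0]],
  [[0,0,0],[0,0,0]],
  [[0,0,0],[0,0,0]],
  [[0,0,0],[0,0,0]],
  [[0,0,0],[0,0,0]],
])

```text
t: 4.65
tcp_pos: [0.4419, -0.2496, 0.0968]
tool_rot: [-2.357, 0.002, 2.848]
wrist_force: [-1.0, -5.2, 5.3]
finger_gap: 0.0176
```

```bash
python3 log.py; sed -i 's/q=P\[m>0\]/q=P[(m>0)\&(P[...,2]<1)]/' fk.py; python3 -c "
from fk import *
fork(.11,.012,(.52,.66,-.36,-.2),'g1')
s=bot.get_state();print('grip',(s['tcp_pos']-R.from_euler('xyz',s['tool_rot']).apply([0,0,.0188])).round(4))"
```

```text
4.65 [-0.219  0.606  1.821 -0.952  1.046 -0.852] [ 0.4419 -0.2496  0.0968] [-2.357e+00  2.000e-03  2.848e+00] [-1.  -5.2  5.3] 0.01762190335291986
top 762 [ 0.5745 -0.2828  0.095 ] [array([ 579.6, -291.3]), array([116.4, 137. ]), np.float64(73.2)] [-0.002   0.1083  0.1148]
scene 790 [ 0.575  -0.2765  0.0989] [array([ 536., -263.]), array([108.6, 197.4]), np.float64(72.6)] [0.0004 0.1092 0.1119]
grip [ 0.4457 -0.2369  0.1101]
```

Emit:
play_rows([
  [[0,0,1.0],[0,0,0]],
  [[0,0,2.0],[0,0,0]],
  [[0,0,2.5],[0,0,0]],
  [[0,0,2.5],[0,0,0]],
  [[0,0,1.0],[0,0,0]],
  [[0,0,0],[0,0,0]],
])

```text
t: 5.25
tcp_pos: [0.4431, -0.2488, 0.1881]
tool_rot: [-2.359, 0.007, 2.849]
wrist_force: [0.1, 0.1, -2.7]
finger_gap: 0.0178
```

```bash
python3 log.py
```

```text
5.25 [-0.218  0.459  1.749 -0.866  1.178 -1.042] [ 0.4431 -0.2488  0.1881] [-2.359  0.007  2.849] [ 0.1  0.1 -2.7] 0.017758690103390238
```

Emit:
play_rows([
  [[-0.4,2.5,0],[0,0,0.03]],
  [[-0.4,3.2,0],[0,0,0.03]],
  [[-0.4,3.5,0],[0,0,0.03]],
  [[-0.4,3.5,0],[0,0,0.03]],
  [[-0.4,3.5,0],[0,0,0.03]],
  [[-0.4,3.5,0],[0,0,0.03]],
  [[-0.4,3.0,0],[0,0,0.035]],
  [[-0.5,2.2,0],[0,0,0.03]],
])

```text
t: 5.92
tcp_pos: [0.4082, 0.0024, 0.1845]
tool_rot: [-2.359, 0.0, 3.097]
wrist_force: [0.4, 0.1, -2.0]
finger_gap: 0.0176
```

Emit:
play_rows([
  [[0,0,-2.0],[0,0,0]],
  [[0,0,-2.0],[0,0,0]],
  [[0,0,-1.0],[0,0,0]],
  [[0,0,0],[0,0,0]],
  [[0,0,0],[0,0,0]],
])

```text
t: 6.33
tcp_pos: [0.4086, -0.0004, 0.1356]
tool_rot: [-2.357, -0.0, 3.093]
wrist_force: [-0.3, 0.2, -2.3]
finger_gap: 0.0176
```

```bash
python3 log.py; python3 - <<'E'
from fk import *
s=bot.get_state();Rc=R.from_euler('xyz',s["tool_rot"]);print('grip',(s['tcp_pos']-Rc.apply([0,0,.0188])).round(4),'heading',(-Rc.apply([1,0,0])).round(3))
fork(.15,.012,(.47,.62,-.08,.12),'f1')
im=np.hstack([cv2.imread("pics/f1scene.png")[100:330,200:470],cv2.imread("pics/f1top.png")[80:310,220:420]])
cv2.imwrite("pics/f1.png",cv2.resize(im,None,fx=1.7,fy=1.7))
E
```

```text
6.3333 [ 0.329  0.497  1.884 -0.77   1.231 -0.747] [ 4.086e-01 -4.000e-04  1.356e-01] [-2.357 -0.     3.093] [-0.3  0.2 -2.3] 0.017578694717847617
grip [0.4092 0.0129 0.1489] heading [ 0.999 -0.049 -0.   ]
top 806 [0.543  0.0033 0.1294] [array([546.5,   5.1]), array([102.7, 140.8]), np.float64(86.5)] [-0.0011  0.1469  0.1525]
scene 541 [0.5425 0.0041 0.1403] [array([495.7,  42.5]), array([115.1, 298.8]), np.float64(52.7)] [0.0005 0.1486 0.154 ]
```

View pics/f1.png

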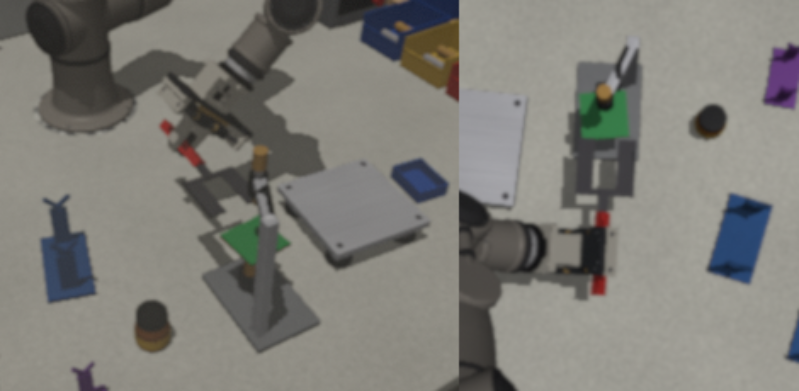

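The turner is held level, with the fork just ahead of the tile (top crop 605,165, with the tile at 603,115). Next I measure fork, tile and knob in the same cameras.

```bash
cat > m2.py <<'E'
from h import *
for n in("top","scene"):
    f=np.load(f"f1{n}.npz");im,d,K,T=[f[k] for k in("im","d","K","T")];P=pts(d,K,T);P[d==0]=9
    hsv=cv2.cvtColor(im,cv2.COLOR_RGB2HSV);H,S=[hsv[...,i].astype(int) for i in range(2)]
    bx=(P[...,0]>.47)&(P[...,0]<.66)&(P[...,1]>-.08)&(P[...,1]<.1)
    def rect(m,z,nm):
        _,l,st,_=cv2.connectedComponentsWithStats(m.astype(np.uint8),connectivity=8)
        i=1+st[1:,4].argmax();vu=np.argwhere(l==i)
        q=np.array([ray(u,v,K,T,z)[:2] for v,u in vu])*1000
        r=cv2.minAreaRect(q.astype(np.float32));D=P[l==i]
        print(n,nm,len(q),np.round(r[0],1),np.round(r[1],1),round(r[2],1),'z',np.median(D[:,2]).round(4))
    rect((abs(P[...,2]-.149)<.012)&(S<75)&bx,.149,'fork')
    rect((H>45)&(H<85)&(S>100)&(abs(P[...,2]-.116)<.02),.116,'tile')
    rect((P[...,2]>.28)&(P[...,2]<.3)&(P[...,0]>.55)&(P[...,0]<.75)&(abs(P[...,1])<.1),.292,'knob')
    # brass post / base
    rect((abs(P[...,2]-.012)<.006)&(P[...,0]>.5)&(P[...,0]<.8)&(abs(P[...,1]-.003)<.085)&(S<60),.012,'base')
E
python3 m2.py
```

```text
top fork 811 [538.7   6.9] [ 96.9 117.6] 88.1 z 0.1473
top tile 596 [644.3  10.6] [80.2 77.7] 4.7 z 0.1149
top knob 64 [642.6   6.1] [20.7 20.3] 0.1 z 0.2902
top base 381 [686.7  57.2] [ 63.  188.6] 67.5 z 0.011
scene fork 552 [535.1   4.6] [ 98.1 136.5] 87.5 z 0.1487
scene tile 288 [648.8   4.3] [74.4 69.1] 2.5 z 0.1154
scene knob 72 [654.   -0.8] [19.2 32.1] 54.9 z 0.2904
scene base 1525 [680.1   0.8] [121.6 182.7] 87.4 z 0.0113
```

```bash
python3 - <<'E'
from h import *
for f in("scene1.npz","f1scene.npz"):
    f=np.load(f);im,d,K,T=[f[k] for k in("im","d","K","T")];P=pts(d,K,T);P[d==0]=9
    hsv=cv2.cvtColor(im,cv2.COLOR_RGB2HSV);H,S=[hsv[...,i].astype(int) for i in range(2)]
    m=(H>8)&(H<30)&(S>90)&(P[...,0]>.58)&(P[...,0]<.72)&(abs(P[...,1])<.06)&(P[...,2]>.02)&(P[...,2]<.3)
    v=T[:2,2]/np.linalg.norm(T[:2,2])
    for z0,z1,r in((.045,.1,.012),(.015,.04,.02),(.19,.213,0),(.26,.3,0)):
        q=P[m&(P[...,2]>z0)&(P[...,2]<z1)]
        if len(q)>2:
            c=q.mean(0);print(z0,len(q),c.round(4),'centre~',(c[:2]+v*r*.85).round(4),np.ptp(q,axis=0).round(3))
    print('viewdir',v)
E
```

```text
0.045 19 [ 0.6542 -0.0038  0.0554] centre~ [0.6456 0.0017] [0.009 0.008 0.016]
0.26 75 [ 0.6524 -0.0007  0.2833] centre~ [ 0.6524 -0.0007] [0.019 0.017 0.03 ]
viewdir [-0.84020366  0.54227097]
0.045 24 [ 0.6528 -0.0045  0.0548] centre~ [0.6442 0.001 ] [0.014 0.009 0.021]
0.26 96 [6.513e-01 4.000e-04 2.820e-01] centre~ [6.513e-01 4.000e-04] [0.022 0.02  0.032]
viewdir [-0.84020366  0.54227097]
```

Emit:
play_rows([
  [[-1.5,0.5,0],[0,0,0]],
  [[0,0,-1.7],[0,0,0]],
  [[0,0,-1.7],[0,0,0]],
  [[0,0,-1.7],[0,0,0]],
  [[0,0,0],[0,0,0]],
  [[0,0,0],[0,0,0]],
])

```text
t: 6.93
tcp_pos: [0.3942, 0.0046, 0.0857]
tool_rot: [-2.357, 0.002, 3.093]
wrist_force: [-0.4, -0.3, -2.5]
finger_gap: 0.0178
```

```bash
python3 log.py; cat > g.py <<'E'
from h import *
s=bot.get_state();Rc=R.from_euler('xyz',s["tool_rot"]);print('t',s['t'],'grip',(s['tcp_pos']-Rc.apply([0,0,.0188])).round(4),'heading',(-Rc.apply([1,0,0])).round(3),'F',s["wrist_force"].round(1),'q',s["joints"].round(2),'gap',round(s["finger_gap"],4))
E
python3 g.py
```

```text
6.9333 [ 0.35   0.577  1.945 -0.8    1.139 -0.627] [0.3942 0.0046 0.0857] [-2.357e+00  2.000e-03  3.093e+00] [-0.4 -0.3 -2.5] 0.01784842683068948
t 6.9333 grip [0.3948 0.0179 0.099 ] heading [ 0.999 -0.049  0.002] F [-0.4 -0.3 -2.5] q [ 0.35  0.58  1.95 -0.8   1.14 -0.63] gap 0.0178
```

Emit:
play_rows([
  [[1.5,-0.1,0],[0,0,0]],
  [[2.0,-0.1,0],[0,0,0]],
  [[2.0,-0.1,0],[0,0,0]],
  [[2.0,-0.1,0],[0,0,0]],
  [[2.0,-0.1,0],[0,0,0]],
  [[1.1,-0.1,0],[0,0,0]],
  [[0,0,0],[0,0,0]],
  [[0,0,0],[0,0,0]],
])

```text
t: 7.6
tcp_pos: [0.5001, -0.0013, 0.0863]
tool_rot: [-2.358, 0.004, 3.092]
wrist_force: [-0.6, -0.1, -2.5]
finger_gap: 0.0175
```

```bash
python3 g.py; python3 - <<'E'
from h import *
for n in("top","scene"):
    im,d,K,T=snap(n);save("i1"+n,im);np.savez("i1"+n+".npz",im=im,d=d,K=K,T=T)
    P=pts(d,K,T);hsv=cv2.cvtColor(im,cv2.COLOR_RGB2HSV);m=(hsv[...,0]>45)&(hsv[...,0]<85)&(hsv[...,1]>100)&(P[...,2]>.08)
    q=P[m];print(n,len(q),q.mean(0).round(4),[np.round(v,1) for v in cv2.minAreaRect((q[:,:2]*1000).astype(np.float32))])
im=np.hstack([cv2.imread("pics/i1scene.png")[180:320,270:430],cv2.imread("pics/i1top.png")[90:230,240:400]])
cv2.imwrite("pics/i1.png",cv2.resize(im,None,fx=2.5,fy=2.5))
E
```

```text
t 7.6 grip [0.5008 0.012  0.0996] heading [ 0.999 -0.049  0.004] F [-0.6 -0.1 -2.5] q [ 0.27  0.68  1.68 -0.8   1.21 -0.78] gap 0.0175
top 657 [0.6391 0.0098 0.1205] [array([519.7,   2.2]), array([330.9,  79.9]), np.float64(3.5)]
scene 391 [0.4965 0.0017 0.1613] [array([440.6, -16.6]), array([ 824. , 1696.2]), np.float64(86.3)]
```

View pics/i1.png

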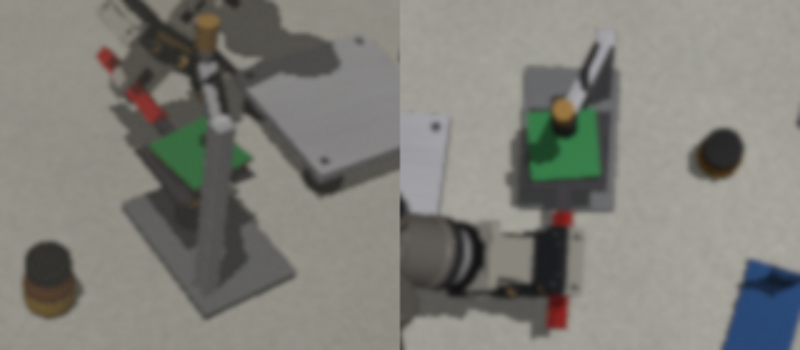

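The fork is under the tile without touching it (tile at crop 565,145 in top, fork visible at its edges). Now the lift.

Emit:
play_rows([
  [[0,0,0.5],[0,0,0]],
  [[0,0,0.4],[0,0,0]],
  [[0,0,0.3],[0,0,0]],
  [[0,0,0.4],[0,0,0]],
  [[0,0,0.7],[0,0,0]],
  [[0,0,0.9],[0,0,0]],
  [[0,0,0.7],[0,0,0]],
  [[0,0,0],[0,0,0]],
])

```text
t: 8.37
tcp_pos: [0.5008, -0.001, 0.1261]
tool_rot: [-2.358, 0.005, 3.093]
wrist_force: [0.6, -0.8, -3.3]
finger_gap: 0.0176
```

Emit:
play_rows([
  [[0,0,0],[0,0,0]],
  [[0,0,0],[0,0,0]],
  [[0,0,0],[0,0,0]],
])

```text
t: 8.62
tcp_pos: [0.4998, -0.0012, 0.1239]
tool_rot: [-2.358, 0.002, 3.093]
wrist_force: [-0.1, 0.2, -4.3]
finger_gap: 0.0178
```

```bash
python3 g.py; cat > tl.py <<'E'
from h import *
def tile(nm,ns=("top","scene"),z=None):
    for n in ns:
        im,d,K,T=snap(n);save(nm+n,im);np.savez(nm+n+".npz",im=im,d=d,K=K,T=T)
        P=pts(d,K,T);hsv=cv2.cvtColor(im,cv2.COLOR_RGB2HSV);m=(hsv[...,0]>45)&(hsv[...,0]<85)&(hsv[...,1]>100)&(P[...,2]>.04)&(P[...,0]>.4)&(P[...,0]<.8)&(abs(P[...,1])<.45)&(d>0)
        q=P[m]
        if len(q)>9:
            A=np.c_[q[:,:2],np.ones(len(q))];c=np.linalg.lstsq(A,q[:,2],rcond=None)[0]
            print(n,len(q),q.mean(0).round(4),[np.round(v,1) for v in cv2.minAreaRect((q[:,:2]*1000).astype(np.float32))],'slope',c[:2].round(3))
E
python3 -c "
from tl import *
tile('l1')"
```

```text
t 8.6167 grip [0.5004 0.0121 0.1372] heading [ 0.999 -0.048  0.002] F [-0.1  0.2 -4.3] q [ 0.27  0.62  1.66 -0.78  1.27 -0.84] gap 0.0178
top 650 [0.6399 0.0097 0.1439] [array([645.5,   9.2]), array([81.4, 79.2]), np.float64(3.9)] slope [-0.027 -0.011]
scene 315 [ 0.6426 -0.0072  0.1416] [array([648. ,   5.4]), array([76.7, 74.8]), np.float64(3.4)] slope [-0.008  0.003]
```

Emit:
play_rows([
  [[-0.5,0.03,0],[0,0,0]],
  [[-1.0,0.05,0],[0,0,0]],
  [[-1.4,0.07,0],[0,0,0]],
  [[-1.8,0.09,0],[0,0,0]],
  [[-1.8,0.09,0],[0,0,0]],
  [[-1.5,0.08,0],[0,0,0]],
  [[-1.0,0.05,0],[0,0,0]],
  [[-0.6,0.03,0],[0,0,0]],
])

```text
t: 9.38
tcp_pos: [0.4028, 0.0038, 0.1243]
tool_rot: [-2.358, 0.002, 3.094]
wrist_force: [0.6, 0.1, -4.1]
finger_gap: 0.0177
```

```bash
python3 g.py; python3 -c "
from tl import *
tile('l2')"
```

```text
t 9.3833 grip [0.4034 0.0171 0.1376] heading [ 0.999 -0.048  0.002] F [ 0.6  0.1 -4.1] q [ 0.34  0.51  1.9  -0.77  1.21 -0.71] gap 0.0177
top 776 [0.5478 0.0146 0.1415] [array([548. ,  14.4]), array([80.2, 79.5]), np.float64(3.9)] slope [-0.009  0.009]
scene 469 [0.5512 0.0091 0.1419] [array([551.6,  11. ]), array([79.2, 76.2]), np.float64(2.2)] slope [-0.006  0.001]
```

Emit:
play_rows([
  [[0.3,0.6,0.2],[0,0,-0.003]],
  [[0.3,1.2,0.2],[0,0,-0.003]],
  [[0.3,1.8,0.2],[0,0,-0.003]],
  [[0.3,2.4,0.2],[0,0,-0.004]],
  [[0.4,2.8,0.2],[0,0,-0.004]],
  [[0.4,2.8,0.2],[0,0,-0.004]],
  [[0.4,2.8,0.2],[0,0,-0.004]],
  [[0.4,2.8,0.3],[0,0,-0.004]],
])

```text
t: 10.15
tcp_pos: [0.4329, 0.1779, 0.1412]
tool_rot: [-2.359, 0.003, 3.064]
wrist_force: [1.7, -1.1, -2.7]
finger_gap: 0.0172
```

Emit:
play_rows([
  [[0.4,2.8,0.3],[0,0,-0.004]],
  [[0.4,2.8,0.3],[0,0,-0.004]],
  [[0.4,2.6,0.3],[0,0,-0.004]],
  [[0.4,2.0,0.3],[0,0,-0.003]],
  [[0.4,1.4,0.2],[0,0,-0.003]],
  [[0.4,0.9,0.2],[0,0,-0.003]],
  [[0,0,0],[0,0,0]],
  [[0,0,0],[0,0,0]],
])

```text
t: 10.82
tcp_pos: [0.4564, 0.3013, 0.1566]
tool_rot: [-2.358, 0.002, 3.044]
wrist_force: [-0.3, -0.5, -3.2]
finger_gap: 0.018
```

```bash
python3 g.py; python3 -c "
from tl import *
tile('l3')
from plan import *
s=bot.get_state();Rc=R.from_euler('xyz',s['tool_rot']);G=np.array([.457,.3145,.17]);pp=None
for ro in range(0,110,8):
    p,Rr=tool(G,-.1,np.radians(ro));print(ro,((p-(pp if pp is not None else s['tcp_pos']))*100).round(2),(Rr*Rc.inv()).as_rotvec().round(4) if ro==0 else '');pp=p
"
```

```text
t 10.8167 grip [0.4577 0.3145 0.17  ] heading [ 0.995 -0.098  0.002] F [-0.3 -0.5 -3.2] q [ 0.72  0.82  1.13 -0.52  1.79 -0.7 ] gap 0.018
top 800 [0.6009 0.3037 0.174 ] [array([602.2, 304.1]), array([81.3, 79. ]), np.float64(0.3)] slope [-0.009 -0.003]
scene 394 [0.6059 0.2998 0.1745] [array([605.6, 301.2]), array([79.4, 77.7]), np.float64(1.7)] slope [-0.003  0.003]
0 [-0.03  0.09 -0.02] [-0.0009  0.0016 -0.0013]
8 [ 0.02  0.2  -0.17] 
16 [ 0.02  0.22 -0.14] 
24 [ 0.02  0.24 -0.11] 
32 [ 0.03  0.25 -0.08] 
40 [ 0.03  0.26 -0.04] 
48 [ 0.03  0.26 -0.  ] 
56 [0.03 0.26 0.03] 
64 [0.03 0.25 0.07] 
72 [0.02 0.24 0.1 ] 
80 [0.02 0.22 0.14] 
88 [0.02 0.2  0.17] 
96 [0.02 0.18 0.19] 
104 [0.02 0.15 0.21]
```

Emit:
play_rows([
  [[0,0.1,-0.08],[0.069,-0.007,0]],
  [[0,0.1,-0.08],[0.07,-0.007,0]],
  [[0,0.11,-0.07],[0.069,-0.007,0]],
  [[0,0.11,-0.07],[0.07,-0.007,0]],
  [[0,0.12,-0.06],[0.069,-0.007,0]],
  [[0,0.12,-0.05],[0.07,-0.007,0]],
  [[0,0.12,-0.04],[0.069,-0.007,0]],
  [[0,0.13,-0.04],[0.07,-0.007,0]],
])

```text
t: 11.58
tcp_pos: [0.4557, 0.309, 0.1528]
tool_rot: [-2.919, 0.003, 3.041]
wrist_force: [-0.4, 0.1, -3.8]
finger_gap: 0.0174
```

Emit:
play_rows([
  [[0,0.13,-0.02],[0.069,-0.007,0]],
  [[0,0.13,-0.02],[0.07,-0.007,0]],
  [[0,0.13,0],[0.069,-0.007,0]],
  [[0,0.13,0],[0.07,-0.007,0]],
  [[0,0.13,0.01],[0.069,-0.007,0]],
  [[0,0.13,0.02],[0.07,-0.007,0]],
  [[0,0.13,0.03],[0.069,-0.007,0]],
  [[0,0.13,0.04],[0.07,-0.007,0]],
])

```text
t: 12.25
tcp_pos: [0.4553, 0.3192, 0.1532]
tool_rot: [2.806, 0.003, 3.04]
wrist_force: [0.2, 0.4, -4.1]
finger_gap: 0.0179
```

Emit:
play_rows([
  [[0,0.12,0.04],[0.069,-0.007,0]],
  [[0,0.12,0.05],[0.07,-0.007,0]],
  [[0,0.12,0.06],[0.069,-0.007,0]],
  [[0,0.11,0.07],[0.07,-0.007,0]],
  [[0,0,0],[0,0,0]],
  [[0,0,0],[0,0,0]],
])

```text
t: 12.75
tcp_pos: [0.4555, 0.3236, 0.1546]
tool_rot: [2.531, 0.0, 3.038]
wrist_force: [0.3, 0.2, -3.8]
finger_gap: 0.0175
```

```bash
python3 g.py; python3 -c "
from tl import *
tile('r1')
from plan import *
s=bot.get_state();Rc=R.from_euler('xyz',s['tool_rot']);Q=Rc*RT.inv();print('right',(-Q.apply([0,1,0])).round(3),'up',Q.apply([0,0,1]).round(3),'roll',np.degrees(Q.as_euler('xyz')).round(1))
im=np.hstack([cv2.imread('pics/r1scene.png')[130:280,290:490],cv2.imread('pics/r1top.png')[90:240,130:330]])
cv2.imwrite('pics/r1.png',cv2.resize(im,None,fx=2,fy=2))
"
```

```text
t 12.75 grip [0.4544 0.3129 0.17  ] heading [ 0.995 -0.104  0.   ] F [ 0.3  0.2 -3.8] q [ 0.15  0.38  1.88  0.8   0.89 -1.84] gap 0.0175
top 308 [0.6014 0.2944 0.1696] [array([601.2, 295. ]), array([17. , 74.4]), np.float64(83.8)] slope [0.522 4.943]
right [-0.015 -0.173 -0.985] up [-0.101 -0.98   0.173] roll [80.  -0.2 -5.8]
```

View pics/r1.png

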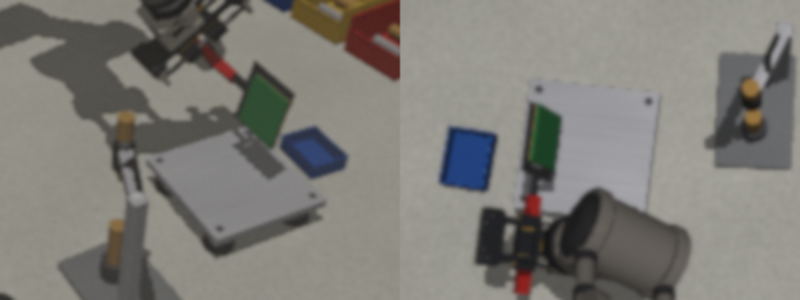

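The tile is held on the fork against the lip at 80° roll (scene crop 268,100), over the left part of the plate. Next I lower it and check.

Emit:
play_rows([
  [[0,0,-0.8],[0,0,0]],
  [[0,0,-1.5],[0,0,0]],
  [[0,0,-1.5],[0,0,0]],
  [[0,0,-1.4],[0,0,0]],
  [[0,0,-0.9],[0,0,0]],
  [[0,0,-0.5],[0,0,0]],
  [[0,0,0],[0,0,0]],
  [[0,0,0],[0,0,0]],
])

```text
t: 13.52
tcp_pos: [0.456, 0.3253, 0.0891]
tool_rot: [2.529, 0.002, 3.04]
wrist_force: [0.3, 0.0, -3.1]
finger_gap: 0.0173
```

```bash
python3 g.py; python3 -c "
from tl import *
tile('r2')
from plan import *
s=bot.get_state();q=s['joints'];G=[.4544,.3129,.104]
for ro in (80,90,100,108): 
    p,Rr=tool(G,-.104,np.radians(ro));q,e=ik(p,Rr,k,q);print(ro,p.round(4),q.round(2),e.round(4))
"
```

```text
t 13.5167 grip [0.4548 0.3146 0.1045] heading [ 0.995 -0.101  0.002] F [ 0.3  0.  -3.1] q [ 0.15  0.5   1.94  0.92  0.77 -2.02] gap 0.0173
top 268 [0.6022 0.2965 0.1044] [array([601.8, 296.7]), array([15.2, 74.7]), np.float64(83.6)] slope [0.519 5.194]
80 [0.4555 0.3236 0.0886] [ 0.15  0.5   1.94  0.92  0.77 -2.02] 0.0
90 [0.4558 0.3261 0.0907] [ 0.06  0.55  2.    1.16  0.86 -2.32] 0.0
100 [0.456  0.3282 0.0932] [-0.02  0.62  2.04  1.33  1.   -2.57] 0.0
108 [0.4561 0.3296 0.0955] [-0.07  0.7   2.06  1.42  1.12 -2.72] 0.0
```

Emit:
play_rows([
  [[0,0.06,0.05],[0.043,-0.004,0]],
  [[0,0.06,0.05],[0.043,-0.005,0]],
  [[0,0.06,0.05],[0.044,-0.004,0]],
  [[0,0.06,0.05],[0.043,-0.005,0]],
  [[0,0.05,0.06],[0.044,-0.004,0]],
  [[0,0.05,0.06],[0.043,-0.005,0]],
  [[0,0.05,0.06],[0.043,-0.004,0]],
  [[0,0.05,0.06],[0.044,-0.005,0]],
])

```text
t: 14.28
tcp_pos: [0.457, 0.3292, 0.0944]
tool_rot: [2.178, 0.006, 3.038]
wrist_force: [0.5, -1.0, -2.5]
finger_gap: 0.0174
```

Emit:
play_rows([
  [[0,0,0],[0,0,0]],
  [[0,0,0],[0,0,0]],
  [[0,0,0],[0,0,0]],
])

```text
t: 14.53
tcp_pos: [0.4566, 0.3294, 0.094]
tool_rot: [2.181, 0.004, 3.038]
wrist_force: [-0.2, 0.1, -2.2]
finger_gap: 0.0171
```

```bash
python3 g.py; python3 -c "
from tl import *
tile('r3')
im=np.hstack([cv2.imread('pics/r3scene.png')[130:280,290:490],cv2.imread('pics/r3top.png')[90:240,130:330]])
cv2.imwrite('pics/r3.png',cv2.resize(im,None,fx=2,fy=2))
"
```

```text
t 14.5333 grip [0.4549 0.314  0.1048] heading [ 0.995 -0.103  0.004] F [-0.2  0.1 -2.2] q [-0.01  0.62  2.04  1.33  1.   -2.57] gap 0.0171
```

View pics/r3.png

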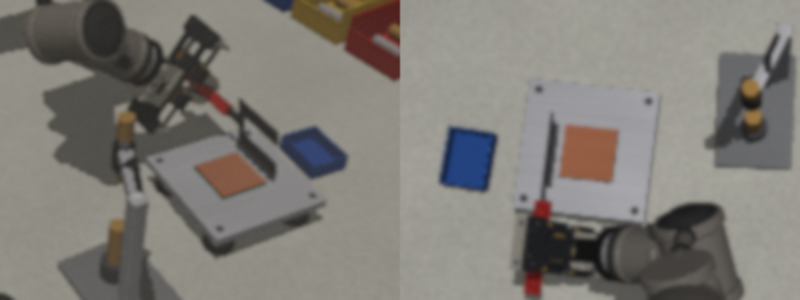

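The tile lies flat on the plate, copper up (top crop 588,153), and the fork is clear of it to the left. Next I raise the turner, roll it back and return it.

Emit:
play_rows([
  [[0,0.2,0.8],[0,0,0]],
  [[0,0.2,1.5],[0,0,0]],
  [[0,0,2.2],[0,0,0]],
  [[0,0,2.2],[0,0,0]],
  [[0,0,2.0],[0,0,0]],
  [[0,0,1.2],[0,0,0]],
])

```text
t: 15.13
tcp_pos: [0.4562, 0.3338, 0.1951]
tool_rot: [2.179, 0.006, 3.039]
wrist_force: [0.5, 1.2, -2.7]
finger_gap: 0.0179
```

Emit:
play_rows([
  [[0,-0.17,0],[-0.1085,0.0113,0]],
  [[0,-0.17,0],[-0.1085,0.0113,0]],
  [[0,-0.17,0],[-0.1085,0.0113,0]],
  [[0,-0.17,0],[-0.1085,0.0113,0]],
  [[0,-0.17,0],[-0.1085,0.0113,0]],
  [[0,-0.17,0],[-0.1085,0.0113,0]],
  [[0,-0.17,0],[-0.1085,0.0113,0]],
  [[0,-0.17,0],[-0.1085,0.0113,0]],
])

```text
t: 15.8
tcp_pos: [0.456, 0.3199, 0.1944]
tool_rot: [3.057, 0.005, 3.039]
wrist_force: [-0.3, 0.4, -2.6]
finger_gap: 0.0176
```

Emit:
play_rows([
  [[0,-0.17,0],[-0.1085,0.0113,0]],
  [[0,-0.17,0],[-0.1085,0.0113,0]],
  [[0,-0.17,0],[-0.1085,0.0113,0]],
  [[0,-0.17,0],[-0.1085,0.0113,0]],
  [[0,-0.17,0],[-0.1085,0.0113,0]],
  [[0,-0.17,0],[-0.1085,0.0113,0]],
  [[0,-0.17,0],[-0.1085,0.0113,0]],
  [[0,-0.17,0],[-0.1085,0.0113,0]],
])

```text
t: 16.47
tcp_pos: [0.4557, 0.3074, 0.1935]
tool_rot: [-2.355, 0.001, 3.041]
wrist_force: [1.1, -0.2, -2.9]
finger_gap: 0.0176
```

```bash
python3 g.py; python3 log.py; cat > back.py <<'E'
from h import *
s=bot.get_state();Rc=R.from_euler('xyz',s['tool_rot']);Rt=R.from_euler('xyz',[-2.3572,.002,2.848])
print('d cm',((np.array([.4419,-.2494,.0968])-s['tcp_pos'])*100).round(2),'rot',(Rt*Rc.inv()).as_rotvec().round(4))
E
python3 back.py
```

```text
t 16.4667 grip [0.457  0.3206 0.2068] heading [ 0.995 -0.1    0.001] F [ 1.1 -0.2 -2.9] q [ 0.73  0.8   1.08 -0.52  1.86 -0.73] gap 0.0176
16.4667 [ 0.731  0.798  1.077 -0.521  1.862 -0.735] [0.4557 0.3074 0.1935] [-2.355e+00  1.000e-03  3.041e+00] [ 1.1 -0.2 -2.9] 0.017647681957149653
d cm [ -1.38 -55.68  -9.67] rot [ 0.0015 -0.0013 -0.1929]
```

Emit:
play_rows([
  [[-0.8,-2.0,0],[0,0,0]],
  [[-0.8,-3.5,0],[0,0,0]],
  [[-0.8,-3.8,0],[0,0,0]],
  [[-0.8,-3.8,0],[0,0,0]],
  [[-0.8,-3.8,0],[0,0,0]],
  [[-0.8,-3.8,0],[0,0,0]],
  [[-0.7,-3.8,0],[0,0,0]],
  [[-0.5,-3.8,0],[0,0,0]],
])

```text
t: 17.13
tcp_pos: [0.3951, 0.0222, 0.1929]
tool_rot: [-2.36, 0.0, 3.041]
wrist_force: [0.6, -0.7, -1.3]
finger_gap: 0.0177
```

Emit:
play_rows([
  [[0,-3.8,0],[0,0,-0.024]],
  [[0,-3.8,0],[0,0,-0.024]],
  [[0,-3.8,0],[0,0,-0.024]],
  [[0,-3.8,0],[0,0,-0.024]],
  [[1.1,-3.8,0],[0,0,-0.024]],
  [[1.1,-3.8,0],[0,0,-0.024]],
  [[1.2,-3.0,0],[0,0,-0.024]],
  [[1.2,-1.6,0],[0,0,-0.025]],
])

```text
t: 17.8
tcp_pos: [0.4419, -0.2535, 0.1933]
tool_rot: [-2.358, 0.001, 2.843]
wrist_force: [0.4, 0.2, -2.3]
finger_gap: 0.0177
```

Emit:
play_rows([
  [[0,0,0],[0,0,0]],
  [[0,0,0],[0,0,0]],
  [[0,0,0],[0,0,0]],
])

```text
t: 18.05
tcp_pos: [0.4415, -0.2499, 0.1924]
tool_rot: [-2.359, -0.001, 2.847]
wrist_force: [0.2, 0.8, -3.0]
finger_gap: 0.0178
```

```bash
python3 g.py; python3 back.py
```

```text
t 18.05 grip [ 0.4454 -0.2373  0.2058] heading [ 0.957 -0.29  -0.001] F [ 0.2  0.8 -3. ] q [-0.22  0.45  1.74 -0.86  1.19 -1.06] gap 0.0178
d cm [ 0.04  0.05 -9.56] rot [-0.0026 -0.0028  0.0006]
```

Emit:
play_rows([
  [[0,0,-1.5],[-0.001,-0.001,0]],
  [[0,0,-2.0],[-0.001,-0.001,0]],
  [[0,0,-2.0],[0,-0.001,0]],
  [[0,0,-1.5],[0,0,0]],
  [[0,0,-1.0],[0,0,0]],
  [[0,0,0],[0,0,0]],
  [[0,0,0],[0,0,0]],
])

```text
t: 18.63
tcp_pos: [0.442, -0.2501, 0.1128]
tool_rot: [-2.357, 0.002, 2.849]
wrist_force: [0.0, -0.8, -1.7]
finger_gap: 0.0171
```

```bash
python3 g.py; python3 back.py; python3 -c "
from fk import *
fork(.126,.012,(.53,.66,-.36,-.2),'s1')
for n in('top','scene'):
    f=np.load('s1'+n+'.npz');im,d,K,T=[f[k] for k in('im','d','K','T')];P=pts(d,K,T)
    m=(abs(P[...,2]-.126)<.012)&(P[...,0]>.53)&(P[...,0]<.66)&(P[...,1]>-.36)&(P[...,1]<-.2)&(d>0)
    q=P[m];A=np.c_[q[:,:2],np.ones(len(q))];print(n,len(q),np.linalg.lstsq(A,q[:,2],rcond=None)[0][:2].round(3),q.mean(0).round(4))
"
```

```text
t 18.6333 grip [ 0.4459 -0.2374  0.1261] heading [ 0.957 -0.289  0.002] F [ 0.  -0.8 -1.7] q [-0.22  0.58  1.81 -0.93  1.07 -0.89] gap 0.0171
d cm [-0.01  0.07 -1.6 ] rot [ 0.0001 -0.0004 -0.0008]
top 743 [ 0.5772 -0.283   0.1103] [array([ 585.6, -295.3]), array([120.4, 131.6]), np.float64(73.3)] [-0.0018  0.1243  0.13  ]
scene 784 [ 0.5758 -0.2768  0.1139] [array([ 529.6, -261.3]), array([110.7, 213. ]), np.float64(73.0)] [0.0007 0.1255 0.128 ]
top 748 [-0.006 -0.01 ] [ 0.5778 -0.2774  0.1248]
scene 793 [-0.005 -0.011] [ 0.5819 -0.2812  0.126 ]
```

Level, and in the same pose in the grip. Now I seat it and release.

Emit:
play_rows([
  [[0,0.05,-0.6],[0,0,0]],
  [[0,0,-0.5],[0,0,0]],
  [[0,0,-0.4],[0,0,0]],
  [[0,0,-0.1],[0,0,0]],
  [[0,0,0],[0,0,0]],
  [[0,0,0],[0,0,0]],
])

```text
t: 19.23
tcp_pos: [0.442, -0.2503, 0.0973]
tool_rot: [-2.356, 0.003, 2.847]
wrist_force: [-1.1, 4.3, 6.0]
finger_gap: 0.0176
```

```bash
python3 g.py; python3 back.py
```

```text
t 19.2333 grip [ 0.4459 -0.2375  0.1106] heading [ 0.957 -0.29   0.003] F [-1.1  4.3  6. ] q [-0.22  0.61  1.82 -0.95  1.05 -0.85] gap 0.0176
d cm [-0.01  0.09 -0.05] rot [0.0013 0.0006 0.0008]
```

Emit:
play_rows([
  [[0,0,0],[0,0,0]],
  [[0,0,0],[0,0,0]],
  [[0,0,0],[0,0,0]],
  [[0,0,0],[0,0,0]],
  [[0,0,0],[0,0,0]],
  [[0,0,0],[0,0,0]],
  [[0,0,0],[0,0,0]],
  [[0,0,0],[0,0,0]],
], claw=7.0)

```text
t: 19.9
tcp_pos: [0.442, -0.2504, 0.0965]
tool_rot: [-2.357, 0.002, 2.847]
wrist_force: [-0.2, 0.2, -0.2]
finger_gap: 0.0661
```

Emit:
play_rows([
  [[0,0,0],[0,0,0]],
  [[0,0,0],[0,0,0]],
  [[0,0,0],[0,0,0]],
  [[0.2,0.8,0.8],[0,0,0]],
  [[0.3,1.0,1.1],[0,0,0]],
  [[0.4,1.4,1.4],[0,0,0]],
  [[0.4,1.4,1.4],[0,0,0]],
  [[0.4,1.4,1.4],[0,0,0]],
])

```text
t: 20.57
tcp_pos: [0.4591, -0.1891, 0.1587]
tool_rot: [-2.358, 0.002, 2.847]
wrist_force: [0.5, -0.7, 0.3]
finger_gap: 0.07
```

Emit:
play_rows([
  [[0.4,1.4,1.4],[0,0,0]],
  [[0.4,1.4,1.4],[0,0,0]],
  [[0,1.0,2.0],[0,0,0]],
  [[0,1.0,2.0],[0,0,0]],
  [[0,0,1.5],[0,0,0]],
  [[0,0,0],[0,0,0]],
  [[0,0,0],[0,0,0]],
])

```text
t: 21.15
tcp_pos: [0.4672, -0.1417, 0.2411]
tool_rot: [-2.358, 0.004, 2.848]
wrist_force: [0.3, 0.3, -0.3]
finger_gap: 0.07
```

```bash
python3 g.py; python3 - <<'E'
from h import *
from hm import *
im,d,K,T=snap("wrist");np.savez("e1wrist.npz",im=im,d=d,K=K,T=T)
handle("e1wrist",(60,285,280,420))
for n in("top","scene"):
    im,d,K,T=snap(n);save("e1"+n,im);P=pts(d,K,T)
    hsv=cv2.cvtColor(im,cv2.COLOR_RGB2HSV);H,S=[hsv[...,i].astype(int) for i in range(2)]
    def rep(nm,m):
        q=P[m&(d>0)];A=np.c_[q[:,:2],np.ones(len(q))];print(n,nm,len(q),q.mean(0).round(4),[np.round(v,1) for v in cv2.minAreaRect((q[:,:2]*1000).astype(np.float32))],'slope',np.linalg.lstsq(A,q[:,2],rcond=None)[0][:2].round(3))
    rep('copper',(H<15)&(S>90)&(P[...,0]>.5)&(P[...,0]<.72)&(P[...,1]>.16)&(P[...,1]<.36)&(P[...,2]>.04))
    rep('handle',((H<8)|(H>172))&(S>120)&(P[...,0]>.35)&(P[...,0]<.52)&(P[...,1]<-.15)&(P[...,1]>-.3)&(P[...,2]>.08))
    rep('fork',(S<75)&(P[...,0]>.53)&(P[...,0]<.66)&(P[...,1]<-.2)&(P[...,1]>-.36)&(abs(P[...,2]-.11)<.015))
E
```

```text
t 21.15 grip [ 0.471  -0.129   0.2545] heading [ 0.957 -0.289  0.004] F [ 0.3  0.3 -0.3] q [-0.01  0.44  1.61 -0.75  1.42 -1.04] gap 0.07
e1wrist 2302 mean [ 0.4509 -0.2316  0.1171] ax [ 0.953 -0.303 -0.011] yaw -17.6 ends [-0.0589  0.0649] mid [ 0.4538 -0.2325  0.1171] px 340.1736755371094 198.7694091796875 167.23158264160156 128.0362091064453 87.0492172241211
top copper 629 [0.5994 0.2541 0.0552] [array([599.8, 254.3]), array([76.8, 76.6]), np.float64(84.1)] slope [-0.003 -0.011]
top handle 341 [ 0.4455 -0.2345  0.1165] [array([ 445.4, -234.5]), array([ 23.4, 134.5]), np.float64(72.7)] slope [-0.015 -0.041]
top fork 732 [ 0.5777 -0.2773  0.1089] [array([ 577.2, -276.7]), array([ 98., 104.]), np.float64(72.7)] slope [-0.008 -0.006]
scene copper 403 [0.6048 0.2493 0.0556] [array([603.4, 249.3]), array([77.8, 76.9]), np.float64(83.7)] slope [ 0.005 -0.005]
scene handle 249 [ 0.4566 -0.241   0.1169] [array([ 450.8, -239.3]), array([ 21.1, 131.8]), np.float64(73.1)] slope [0.045 0.173]
scene fork 767 [ 0.5818 -0.2802  0.1095] [array([ 579.7, -278.3]), array([ 96.3, 107.1]), np.float64(72.9)] slope [-0.002 -0.011]
```

View pics/e1scene.png

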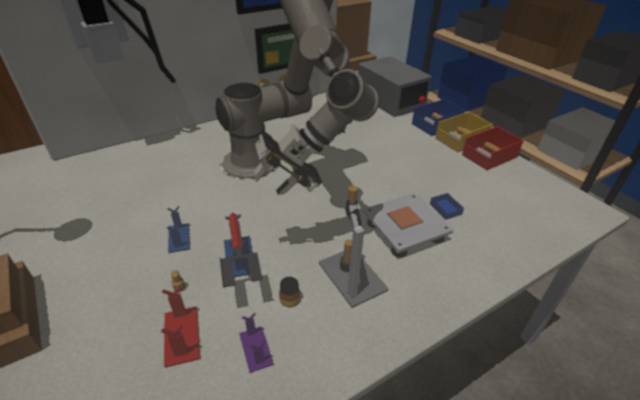

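The final scene view shows the turner in its blue rest (238,255), the copper-up tile on the plate (405,217), and the other things unmoved.

```bash
python3 -c "
from station import job
print(job.hand_in())"
```

```text
the job is handed in; nothing more can be done
None
```

The job is done and handed in at about 21 s of the 69 s allowed; `hand_in` gave no verdict. I gripped the turner in its rest and forked the tile off the post. I lifted it about 27 mm, carried it to the plate and rolled the fork right to about 100°. The tile then tipped over the lip, and I put the turner back in its V-rest and let go.

Last checks:
- **Tile:** it lies copper up on the plate at about (0.602, 0.252). That is within about 10 mm of the plate centre at (0.607, 0.258). Its surface is at 55–56 mm height and the slope is under 1°.
- **Turner:** at release the handle axis was at 110.6 mm height, within 1 mm of the grasp pose in the rest. The fork reads 109 mm high and level.
- **Robot:** the gripper stands clear of everything, and the wrist force was near zero.
- **Other things:** in the last view the jar, brass tip and tray look unmoved. No large force showed at any reading, including near the weld head.

**Disagreements:** the top and scene cameras differed by 3–6 mm on positions. The final wrist-camera handle midpoint read about 7 mm further forward along the handle than at the start. Only 124 mm of the handle was in view for it, so I trusted the arm pose and the top view instead.

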